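# Lay the long bar in its V-cradle and chock it

### The arm

A 6-joint arm with a two-finger parallel gripper is mounted at the origin on a cart in front of the work surface, level with it; the furniture and walls round the work are solid. World frame = base frame: x ahead of the robot, y to its left, z up, the work surface at z = 0. Lengths are in m, angles in rad, forces in N, time in s.
With the tool pointing down it reaches from about 0.35 to 0.875 m from the base axis. Payload 15.5 kg.
Tool frame: the origin (TCP) lies at the centre of the arm's flange, where the gripper is bolted on; the fingertips stand 173 mm ahead of it and the grasp point (between the pads) lies 155 mm ahead of it; z points along the fingers, y is the line along which they close (so a half turn about z gives the same grasp; the last joint's range is limited). The gripper opens to 85 mm and grips with 20 to 120 N. Pads are 22 mm wide; open, the fingers measure 114 mm over their backs; the gripper's body (76 mm by 85 mm) begins 54 mm behind the grasp point. The pads swing forward as they close: fully open they stand 13 mm farther back than shut.
Start: joints at [-1.317, 0.494, 1.345, -0, 1.302, -0.096], TCP at [0.214, -0.587, 0.405] pointing down, gripper open.
Joint ranges: [-2.91, 2.91], [-0.82, 2.16], [0.22, 2.67], [-1.22, 4.37], [0.12, 2.79], [-3.08, 3.08]. Speed limits (rad/s): [1.89, 1.89, 2.57, 3.01, 3.01, 3.01].

### API

Orientations are given as a rotation vector (axis times angle).
In Python, from station import arm, camera, sign_off, models gives the robot as it stands.
- The arm moves only by the tool drive_tool, never from a script. Its argument "rows" is a list of rows, each a list of 7 numbers: the shift along the tool's x, y, z in m, then the turn, a rotation vector about the tool's x, y, z in degrees, then the closure in counts, from 0 (fully open) to 255 (shut). A call has 1 to 5 rows; each row is the pose to reach, as a shift and turn from the pose commanded when the call began, along the tool's axes at that moment; what a row does not reach only later rows make up. A row lasts 1/10 s, in which the tool goes at most 50 mm and 8.59 degrees, less where a joint would pass 70% of its speed; a pose out of reach is approached as far as the arm can. A call with a gripper value outside its range is refused whole. The fingers move at their own pace and stop on an object; "force" is the grip in N (left out, the last holds). Time passes only in rows, so rows that repeat a pose let the fingers close. It gives the time, the measured TCP pose, the force, the opening and the grip force at its end, in the units of the state.
- arm.state(): the state, without advancing time (a new reading comes with each control period).
- camera(name): name is "scene" or "top" or "wrist"; returns a dict with "color" (400x640x3 uint8, blue, green, red), "z_map" (400x640 float32, m along the optical axis (not along the pixel's ray), 0 where there is no reading), "camera_matrix" (3x3 intrinsics, pixels), "eye" and "orientation" of the camera in the world; the wrist camera has in their place "tool_from_camera" (4x4, takes a point from camera to tool coordinates, whose origin is the TCP and whose axes are the flange's). Camera axes: x right, y up, looking along -z (the intrinsics and any distortion apply to the point x, -y, -z); pixel columns grow to the right and rows downward; lengths in m; the calibration is good to about 2 mm. The wrist camera is an equidistant fisheye: a pixel r from the principal point sees the ray r / f radians off the axis. A picture is of the moment at which its call begins: read the wrist's pose just before it.
- sign_off(): hands the job in; it is judged then, once.
Trained networks look in a picture, given as the dict that the camera call returned (one of the last four; its "shot" number tells which), for a name from the list of things; names that differ only in an ending like _2 or _b are one class to them, and where a whole thing is asked for, a point or a joint stands for the part that bears it (a point fixed in the world has none). Each returns a list of dicts, best first, with "p" (0 to 1); they miss things now and then, are a little off and sometimes report something else, mostly with a low value. They report only what shows in the picture. A call takes as long as a camera call. They do not tell look-alikes from the thing itself.
- models.cut_out(target, picture): "mask" (400x640 bool, what is visible of it).
- models.landmark_of(target, picture): "xyz" ([x, y, z] in m, in world coordinates, good to about 4 mm: a listed point, or the origin of a listed thing).
The state is a dict: "time_s": time; "q": joint angles; "qvel": joint speeds; "joint_torque": joint torques, N m; "tool_pos": TCP position; "orientation": TCP orientation; "ft_force": force on the tool from outside, world axes, zero at the start; "wrist_torque": the same for the moment, N m; "width": finger opening in m; "gripper_force": force on a finger pad.
Only numpy, scipy, OpenCV 4.12 (cv2) and the standard library are available. Lean on these libraries where they do the work, as an engineer would, in place of code of your own. Each camera call takes 0.05 s, during which the arm holds its last target. There are 200 camera calls.

### The job

Lay the long aluminium bar into the two Vs of the wooden cradle so that it rests in both and sticks out about equally at either end, without dropping it. Then set the wooden wedge chock flat on the cradle's board between the two bearers, on their low side, square to the bar, and slide it in until its thin edge is under the bar and its sloping face is up against the bar, so that the bar cannot roll out. The short bar and the rectangular wooden offcut are not for this job.

Things in the scene. Friction and masses are not known exactly. Their poses are not given: they have to be found in the camera images.
- cradle: Fixed cradle: board x -80..50, y -100..100 mm, top at z = 12 mm, bare but for two V-bearers 20 mm wide at y = -75 and +75, x -30..46 (130 mm clear between). Low lip (43 mm high) to -x, facing the robot; high horn (64 mm) to +x. Origin on the table under it, z up. A bar seated in both Vs lies along y, axis at x = 0, z = 50 mm, underside 22 mm above the board.
- long_bar_mid (a point): Centre of the loose aluminium bar, 32 mm dia, 230 mm long, 0.5 kg; x along it, y and z turn as it rolls. It lies level, axis 40 mm up, in one of two grooves of a low stock rest; a 120 mm bar of the same diameter lies parallel, 100 mm away; which is where varies. The rest's strips (31 mm high) cross below it 38 to 54 mm either side of its centre; between them is a 6 mm board.
- chock_grip (a point): Loose wooden wedge 66 (x) x 45 (y) x 40 mm high, 0.09 kg; point under the middle of its flat top, 20 mm up. x, level, points to the thin edge (10 mm high, 46 mm ahead, slope 50 degrees); heel 20 mm behind; end faces, to grip, 22.5 mm off along y. Near it a plain 66x45x30 offcut; places vary. Slope meets the seated bar with this point 43 mm short of its axis; lower it 65 mm or more short.
- chock_toe (a point): Middle of the lower edge of the chock's thin end, on its underside; same axes as the chock's grip point, which is 46 mm back along x and 20 mm up.
Things that resemble listed ones, but are neither listed nor needed, are in the scene too. What is shaped like the part that bears chock_grip but black is not meant.

How it is judged:
By the outcome, as a careful person would: the job done as asked, in the order asked, and still so for the second after the job is handed in, with the robot touching nothing.
It also fails if it takes over 61 s, if anything falls off the work surface, if the arm or the gripper's body presses on something with over 40 N, if the wrist force passes 120 N, or if a joint passes its speed limit or range.

## Working session

There is one attempt and no reset: what is moved stays moved. The work goes in short steps, Python scripts to look and compute and a tool call to move; the robot and the scene stay as the last step left them, time stands still between calls to the robot, and variables do not carry over. Pictures are saved under pics/ and viewed, at most 10 in all, crops included, and the job is handed in when it is done.

Besides the shell and the picture viewer there is one more tool, called after ">>>" as name(argument=value, ...) on one line, values as JSON. drive_tool: Moves the arm, as the interface text tells. Its arguments: {"type":"object","properties":{"rows":{"type":"array"},"force":{"type":"number"}},"required":["rows"]}

```bash
mkdir -p pics; cat > h.py <<'E'
import numpy as np, cv2
from scipy.spatial.transform import Rotation as R
from station import arm, camera, sign_off, models
def RM(o):
    o=np.array(o,float)
    if o.shape==(3,3): return o
    return R.from_rotvec(o).as_matrix() if o.size==3 else R.from_quat(o).as_matrix()
def cloud(c):
    K=c["camera_matrix"]; z=c["z_map"]; v,u=np.mgrid[0:400,0:640]
    P=np.stack([(u-K[0][2])/K[0][0]*z,-(v-K[1][2])/K[1][1]*z,-z],-1)
    W=P@RM(c["orientation"]).T+np.array(c["eye"]); W[z==0]=np.nan
    return W
E
python3 - <<'E'
from h import *
s=arm.state(); print(s["time_s"],s["tool_pos"],s["orientation"])
print(RM(s["orientation"]).round(3))
for n in("top","scene"):
    c=camera(n); cv2.imwrite(f"pics/{n}.png",c["color"]); np.save(n+".npy",cloud(c)); print(n,c["eye"],c["orientation"],c["camera_matrix"])
    for t in("cradle","long_bar_mid","chock_grip","chock_toe"):
        for d in models.landmark_of(t,c)[:3]: print(t,round(d["p"],2),np.round(d["xyz"],3))
print(arm.state()["time_s"])
E
```

```text
0.0 [ 0.21414583 -0.58702507  0.40409658] [-3.09250585e+00 -5.46388550e-01  1.40330119e-04]
[[ 0.939  0.343 -0.   ]
 [ 0.343 -0.939  0.001]
 [ 0.    -0.001 -1.   ]]
top [0.27465229 0.0681537  1.29720835] [ 0.1625971  -0.16527958 -1.53613861] [[461.38690817   0.         322.72116754]
 [  0.         461.38690817 192.72843017]
 [  0.           0.           1.        ]]
cradle 0.58 [ 0.62  -0.229 -0.   ]
long_bar_mid 0.94 [0.528 0.207 0.035]
long_bar_mid 0.54 [ 0.451  0.029 -0.   ]
chock_grip 0.88 [0.698 0.384 0.019]
chock_grip 0.66 [0.412 0.02  0.017]
chock_toe 0.97 [ 0.677  0.342 -0.002]
chock_toe 0.78 [ 0.453  0.035 -0.002]
chock_toe 0.74 [ 0.4   -0.253  0.003]
scene [0.01458543 0.8344896  0.90058903] [ 0.33142695 -1.02367283 -2.32820592] [[460.15802857   0.         318.86966523]
 [  0.         460.15802857 205.05538728]
 [  0.           0.           1.        ]]
cradle 0.93 [ 0.62  -0.225 -0.002]
long_bar_mid 0.89 [0.527 0.213 0.038]
chock_grip 0.97 [0.413 0.019 0.021]
chock_grip 0.96 [0.7   0.381 0.024]
chock_grip 0.83 [ 0.434 -0.223  0.02 ]
chock_toe 0.89 [ 0.4   -0.254  0.003]
chock_toe 0.75 [0.678 0.342 0.001]
chock_toe 0.58 [0.454 0.026 0.005]
0.5
```

View pics/top.png

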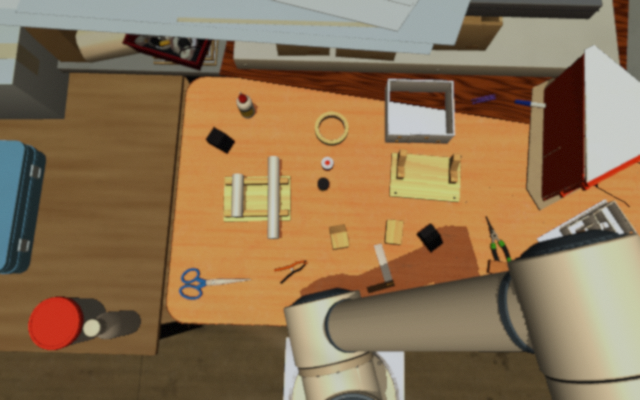

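View pics/scene.png

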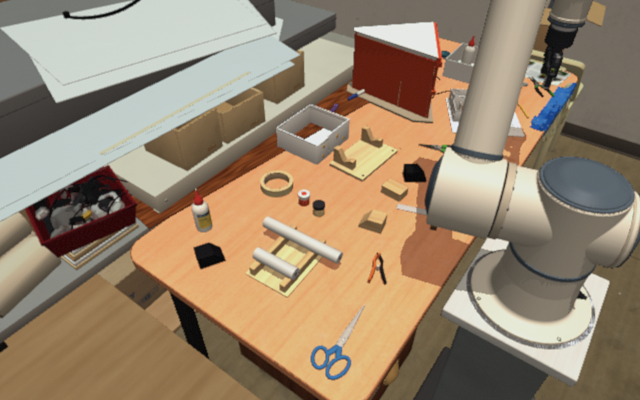

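The top view shows the long bar at (274,197), the short bar at (237,195), the cradle at (426,177), the wooden wedge at (339,237) and the offcut at (394,232). The wedges at (220,140) and (430,237) are black decoys. The scene view agrees. Next I measure the yaws.

```bash
python3 - <<'E'
from h import *
for n in("top","scene"):
    W=np.load(n+".npy").reshape(-1,3)
    def sel(c,r,z0,z1):
        return W[(np.hypot(W[:,0]-c[0],W[:,1]-c[1])<r)&(W[:,2]>z0)&(W[:,2]<z1)]
    def rect(P): return [np.round(x,4) for x in cv2.minAreaRect(P[:,:2].astype(np.float32))]
    print(n)
    P=sel((.528,.21),.14,.045,.075); P=P[np.abs(P[:,0]-.528-0*P[:,1])<.15]
    # separate bars: cluster
    img=[]
    lab=P[:,1]<.26
    P=P[lab]; print("bar",len(P),rect(P),P[:,2].max().round(4), P.mean(0).round(4))
    for a,b in((.006,.02),(.03,.07)):
        P=sel((.62,-.228),.14,a,b); print("cradle",a,len(P),rect(P),P[:,2].max().round(4))
    P=sel((.62,-.228),.14,.03,.075)
    for sgn in(1,-1):
        Q=P[(P[:,1]+.228)*sgn>0.03]; print(" bearer",sgn,len(Q),rect(Q),Q[:,2].max().round(4),Q[:,2].argmax(),Q[Q[:,2]>.05].mean(0).round(3))
    P=sel((.42,.02),.06,.034,.05); print("chocktop",len(P),rect(P),P.mean(0).round(4))
    P=sel((.42,.02),.06,.006,.05); print("chock",len(P),rect(P))
    P=sel((.42,-.11),.06,.006,.05); print("offcut",len(P),rect(P),P[:,2].max())
E
```

```text
top
bar 843 [array([0.5273, 0.208 ]), array([0.2304, 0.0304]), np.float64(2.6192)] 0.0621 [0.5245 0.2072 0.0523]
cradle 0.006 2681 [array([ 0.6247, -0.2286]), array([0.2603, 0.2629]), np.float64(81.9889)] 0.02
cradle 0.03 738 [array([ 0.6543, -0.2206]), array([0.1613, 0.1824]), np.float64(8.7841)] 0.0697
 bearer 1 368 [array([ 0.6533, -0.1587]), array([0.0779, 0.1186]), np.float64(89.8512)] 0.0747 11 [ 0.686 -0.154  0.063]
 bearer -1 329 [array([ 0.6646, -0.2902]), array([0.1602, 0.0404]), np.float64(13.3176)] 0.075 3 [ 0.678 -0.291  0.061]
chocktop 266 [array([0.416 , 0.0212]), array([0.0476, 0.0444]), np.float64(10.8485)] [0.4151 0.0211 0.0389]
chock 396 [array([0.425 , 0.0179]), array([0.0702, 0.0935]), np.float64(4.6053)]
offcut 417 [array([ 0.4204, -0.1162]), array([0.0685, 0.1098]), np.float64(84.9581)] 0.036627332579985294
scene
bar 839 [array([0.5261, 0.212 ]), array([0.2309, 0.034 ]), np.float64(2.6592)] 0.0604 [0.5196 0.2139 0.0527]
cradle 0.006 1407 [array([ 0.6251, -0.2369]), array([0.2399, 0.1781]), np.float64(87.9706)] 0.0199
cradle 0.03 704 [array([ 0.657 , -0.2175]), array([0.1638, 0.1818]), np.float64(7.3033)] 0.0699
 bearer 1 363 [array([ 0.6542, -0.1603]), array([0.1204, 0.0783]), np.float64(1.5226)] 0.074 23 [ 0.686 -0.152  0.061]
 bearer -1 276 [array([ 0.6657, -0.2875]), array([0.1634, 0.0366]), np.float64(11.2401)] 0.0749 13 [ 0.688 -0.287  0.062]
chocktop 220 [array([0.4157, 0.0224]), array([0.0469, 0.0484]), np.float64(11.5524)] [0.4136 0.0251 0.0397]
chock 451 [array([0.4144, 0.0238]), array([0.0882, 0.0504]), np.float64(13.9234)]
offcut 381 [array([ 0.4238, -0.1228]), array([0.0594, 0.1007]), np.float64(73.9165)] 0.03436647771445067
```

```bash
cat >> h.py <<'E'
def yaw_rot(yaw): # tool down, tool x at yaw (deg)
    a=np.radians(yaw); return np.array([[np.cos(a),np.sin(a),0],[np.sin(a),-np.cos(a),0],[0,0,-1]])
def go(p,yaw,s=None):
    """shift (mm) & turn (deg) in tool axes from the present pose to grasp point p (m) with yaw"""
    s=s or arm.state(); R0=RM(s["orientation"]); Rt=yaw_rot(yaw)
    tcp=np.array(p)+[0,0,.155]
    print("shift mm",(R0.T@(tcp-s["tool_pos"])*1000).round(1),"turn",np.degrees(R.from_matrix(R0.T@Rt).as_rotvec()).round(2), "t",s["time_s"])
def now():
    s=arm.state(); R0=RM(s["orientation"]); g=np.array(s["tool_pos"])+R0[:,2]*.155
    print("grasp",g.round(4),"yaw",np.degrees(np.arctan2(R0[1,0],R0[0,0])).round(2),"tz",R0[:,2].round(4),"w",s["width"],"gf",s["gripper_force"],"F",np.round(s["ft_force"],1),"q",np.round(s["q"],2),"t",s["time_s"])
E
python3 - <<'E'
from h import *
for n in("top","scene"):
    c=camera(n); W=cloud(c)
    for t in("cradle","chock_grip","long_bar_mid"):
        for d in models.cut_out(t,c)[:3]:
            m=cv2.erode(d["mask"].astype(np.uint8),np.ones((2,2)))>0
            P=W[m]; P=P[~np.isnan(P).any(1)]
            if t=="cradle":
                Q=P[(P[:,2]>.004)&(P[:,2]<.02)]; H=P[P[:,2]>.03]
                print(n,t,d["p"],[np.round(x,4) for x in cv2.minAreaRect(Q[:,:2].astype(np.float32))])
                for k in(1,-1):
                    B=H[(H[:,1]+.228)*k>0]; print("  ",len(B),np.median(B,0).round(4),[np.round(x,4) for x in cv2.minAreaRect(B[:,:2].astype(np.float32))])
            else:
                print(n,t,round(d["p"],2),P.mean(0).round(3),[np.round(x,4) for x in cv2.minAreaRect(P[:,:2].astype(np.float32))])
s=arm.state(); go([.527,.21,.20],2.6,s)
E
```

```text
top cradle 0.81 [array([ 0.6034, -0.2225]), array([0.2007, 0.1287]), np.float64(86.4008)]
   199 [ 0.6376 -0.1482  0.0425] [array([ 0.6304, -0.1487]), array([0.0208, 0.0739]), np.float64(87.6011)]
   210 [ 0.6304 -0.2968  0.043 ] [array([ 0.6214, -0.2977]), array([0.0215, 0.0719]), np.float64(85.7968)]
top chock_grip 0.8 [0.69  0.369 0.031] [array([0.6919, 0.3712]), array([0.0641, 0.0433]), np.float64(60.7263)]
top chock_grip 0.72 [0.42  0.022 0.034] [array([0.423 , 0.0223]), array([0.062 , 0.0441]), np.float64(10.9296)]
top chock_grip 0.7 [ 0.427 -0.228  0.033] [array([ 0.4278, -0.2313]), array([0.0623, 0.0446]), np.float64(37.9583)]
top long_bar_mid 0.74 [0.521 0.206 0.052] [array([0.5253, 0.2067]), array([0.2268, 0.0281]), np.float64(2.6703)]
scene cradle 0.56 [array([ 0.6024, -0.218 ]), array([0.201 , 0.1294]), np.float64(86.9117)]
   186 [ 0.6414 -0.141   0.0417] [array([ 0.6301, -0.1459]), array([0.025 , 0.0722]), np.float64(85.1642)]
   148 [ 0.6343 -0.2906  0.0423] [array([ 0.6217, -0.2952]), array([0.0244, 0.0748]), np.float64(88.9259)]
scene chock_grip 0.94 [0.414 0.034 0.029] [array([0.4226, 0.0269]), array([0.0636, 0.0465]), np.float64(13.7222)]
scene chock_grip 0.72 [ 0.425 -0.215  0.027] [array([ 0.4266, -0.2237]), array([0.0617, 0.0423]), np.float64(36.8643)]
scene chock_grip 0.68 [0.686 0.381 0.029] [array([0.6907, 0.3756]), array([0.0641, 0.0438]), np.float64(61.1947)]
scene long_bar_mid 0.95 [0.517 0.217 0.05 ] [array([0.5234, 0.2143]), array([0.2251, 0.0273]), np.float64(3.6847)]
shift mm [ 567.1 -641.7   49.7] turn [ 0.   -0.   17.44] t 0.9
```

>>> drive_tool(rows=[[0.165,-0.187,0.012,0,0,0,0],[0.165,-0.187,0.012,0,0,0,0],[0.165,-0.187,0.012,0,0,0,0],[0.165,-0.187,0.012,0,0,0,0],[0.165,-0.187,0.012,0,0,0,0]])

```text
time_s: 1.4
tool_pos: [0.3054, -0.3531, 0.3927]
orientation: [3.093, 0.546, 0.0]
ft_force: [1.9, 0.2, -0.3]
width: 0.085
gripper_force: 0.0
```

>>> drive_tool(rows=[[0.165,-0.187,0.012,0,0,0,0],[0.165,-0.187,0.012,0,0,0,0],[0.165,-0.187,0.012,0,0,0,0],[0.165,-0.187,0.012,0,0,0,0],[0.165,-0.187,0.012,0,0,0,0]])

```text
time_s: 1.9
tool_pos: [0.3963, -0.1208, 0.3809]
orientation: [3.093, 0.546, 0.001]
ft_force: [0.7, -1.1, 0.4]
width: 0.0857
gripper_force: 0.0
```

>>> drive_tool(rows=[[0.165,-0.187,0.012,0,0,0,0],[0.165,-0.187,0.012,0,0,0,0],[0.165,-0.187,0.012,0,0,0,0],[0.165,-0.187,0.012,0,0,0,0],[0.165,-0.187,0.012,0,0,0,0]])

```text
time_s: 2.4
tool_pos: [0.4873, 0.1118, 0.3688]
orientation: [3.093, 0.547, 0.001]
ft_force: [1.4, -1.5, -0.5]
width: 0.0852
gripper_force: 0.0
```

```bash
python3 -c "
from h import *
now(); go([.527,.21,.20],2.6)"
```

```text
grasp [0.4874 0.1118 0.2138] yaw 20.06 tz [ 6.e-04 -0.e+00 -1.e+00] w 0.08522047899934504 gf 0.0 F [ 1.4 -1.5 -0.5] q [ 0.11  0.36  1.69 -0.    1.08  1.33] t 2.4
shift mm [ 70.9 -78.6  13.8] turn [ 1.000e-02 -3.000e-02  1.746e+01] t 2.4
```

>>> drive_tool(rows=[[0.071,-0.079,0.014,0,0,17.5,0],[0.071,-0.079,0.014,0,0,17.5,0],[0.071,-0.079,0.014,0,0,17.5,0],[0.071,-0.079,0.014,0,0,17.5,0]])

```text
time_s: 2.8
tool_pos: [0.527, 0.2101, 0.3541]
orientation: [-3.141, -0.072, 0.0]
ft_force: [-0.4, -0.6, 1.0]
width: 0.0856
gripper_force: 0.0
```

```bash
cat >> h.py <<'E'
def wrist(name=None):
    s=arm.state(); c=camera("wrist"); K=c["camera_matrix"]; z=c["z_map"]; v,u=np.mgrid[0:400,0:640]
    x=(u-K[0][2])/K[0][0]; y=(v-K[1][2])/K[1][1]; r=np.hypot(x,y)+1e-9
    t=np.tan(np.minimum(r,1.5)); P=np.stack([x/r*t*z,-y/r*t*z,-z],-1)
    T=np.array(c["tool_from_camera"]); P=P@T[:3,:3].T+T[:3,3]
    W=P@RM(s["orientation"]).T+np.array(s["tool_pos"]); W[(z==0)|(r>1.3)]=np.nan
    if name: cv2.imwrite(f"pics/{name}.png",c["color"])
    return c,W
def rect(P): return [np.round(x,4) for x in cv2.minAreaRect(P[:,:2].astype(np.float32))]
E
python3 - <<'E'
from h import *
now(); c,W=wrist("w1")
for d in models.landmark_of("long_bar_mid",c)[:2]: print(d["p"],np.round(d["xyz"],4))
for d in models.cut_out("long_bar_mid",c)[:2]:
    P=W[cv2.erode(d["mask"].astype(np.uint8),np.ones((3,3)))>0]; P=P[~np.isnan(P).any(1)]; print(d["p"],len(P),rect(P),P[:,2].max(),np.percentile(P[:,2],[50,95]))
E
```

```text
grasp [0.527  0.2101 0.1991] yaw 2.64 tz [-0.e+00  2.e-04 -1.e+00] w 0.08558634281100508 gf 0.0 F [-0.4 -0.6  1. ] q [0.27 0.47 1.55 0.   1.12 1.8 ] t 2.8
0.71 [0.5268 0.207  0.0399]
0.82 7070 [array([0.5261, 0.2073]), array([0.2277, 0.0301]), np.float64(2.4801)] 0.059112405892994435 [0.05527615 0.0575399 ]
```

View pics/w1.png

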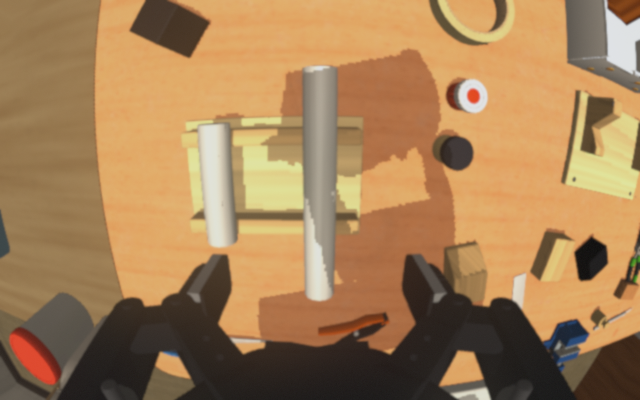

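The wrist view shows the long bar running from (320,68) to (318,298), between the open fingers and well clear of the short bar. The estimate is (0.5265, 0.207) at z 0.040, matching the given height.

>>> drive_tool(rows=[[-0.0005,0.003,0.04,0,0,0,0],[-0.0005,0.003,0.09,0,0,0,0],[-0.0005,0.003,0.13,0,0,0,0],[-0.0005,0.003,0.153,0,0,0,0],[-0.0005,0.003,0.16,0,0,0,0]], force=60)

```text
time_s: 3.45
tool_pos: [0.5254, 0.2036, 0.1928]
orientation: [3.14, 0.069, -0.005]
ft_force: [0.0, 0.2, 0.2]
width: 0.0856
gripper_force: 0.0
```

>>> drive_tool(rows=[[0,0,0,0,0,0,255],[0,0,0,0,0,0,255],[0,0,0,0,0,0,255],[0,0,0,0,0,0,255],[0,0,0,0,0,0,255]], force=60)

```text
time_s: 3.95
tool_pos: [0.527, 0.2063, 0.1966]
orientation: [-3.138, -0.069, -0.007]
ft_force: [-2.0, 15.3, 14.2]
width: 0.0307
gripper_force: 58.6
```

```bash
python3 -c "
from h import *
now()"
```

```text
grasp [0.5277 0.2068 0.0416] yaw 2.52 tz [ 0.0041  0.0029 -1.    ] w 0.030709188327691754 gf 58.56955826282501 F [-2.  15.3 14.2] q [0.27 0.69 1.68 0.   0.76 1.79] t 3.95
```

>>> drive_tool(rows=[[0,0,-0.01,0,0,0,255],[0,0,-0.04,0,0,0,255],[0,0,-0.08,0,0,0,255],[0,0,-0.12,0,0,0,255],[0,0,-0.15,0,0,0,255]], force=90)

```text
time_s: 4.45
tool_pos: [0.526, 0.2049, 0.3478]
orientation: [-3.14, -0.07, -0.003]
ft_force: [1.2, 0.2, -4.9]
width: 0.0293
gripper_force: 89.5
```

```bash
python3 -c "
from h import *
now(); go([.50,0,.2],46); go([.60,-.222,.2],86.6)"
```

```text
grasp [0.5263 0.205  0.1928] yaw 2.55 tz [ 2.1e-03  5.0e-04 -1.0e+00] w 0.029334463533169215 gf 89.5405662059784 F [ 1.2  0.2 -4.9] q [ 0.27  0.47  1.57 -0.    1.1   1.79] t 4.45
shift mm [-35.1 203.6  -7.3] turn [ 3.000e-02 -1.200e-01 -4.345e+01] t 4.45
shift mm [ 54.9 429.8  -7.2] turn [ 7.000e-02 -1.100e-01 -8.405e+01] t 4.45
```

>>> drive_tool(rows=[[-0.007,0.041,0,0,0,-8.5,255],[-0.014,0.082,0,0,0,-17,255],[-0.021,0.122,0,0,0,-25.5,255],[-0.028,0.163,0,0,0,-34,255],[-0.035,0.204,0,0,0,-42.5,255]])

```text
time_s: 4.95
tool_pos: [0.5006, 0.0045, 0.3454]
orientation: [2.934, 1.122, 0.001]
ft_force: [1.8, -0.4, -4.8]
width: 0.0296
gripper_force: 89.9
```

```bash
python3 -c "
from h import *
now(); go([.60,-.222,.2],86.6)"
```

```text
grasp [0.5007 0.0044 0.1904] yaw 41.85 tz [ 6.e-04 -2.e-04 -1.e+00] w 0.02964022816604379 gf 89.91674423217773 F [ 1.8 -0.4 -4.8] q [-0.11  0.39  1.72 -0.    1.02  0.73] t 4.95
shift mm [-77.1 235.   -9.5] turn [ 4.000e-02 -0.000e+00 -4.475e+01] t 4.95
```

>>> drive_tool(rows=[[-0.016,0.047,0,0,0,-8.4,255],[-0.032,0.094,0,0,0,-16.8,255],[-0.048,0.141,0,0,0,-25,255],[-0.064,0.188,0,0,0,-33,255],[-0.077,0.233,-0.008,0,0,-41.5,255]])

```text
time_s: 5.45
tool_pos: [0.5949, -0.2153, 0.3518]
orientation: [-2.355, -2.077, 0.001]
ft_force: [1.9, 1.2, -3.0]
width: 0.0295
gripper_force: 89.9
```

>>> drive_tool(rows=[[0,0,0,0,0,0,255],[0,0,0,0,0,0,255]])

```text
time_s: 5.65
tool_pos: [0.595, -0.2144, 0.352]
orientation: [2.364, 2.069, 0.0]
ft_force: [-0.4, -0.1, -3.8]
width: 0.0296
gripper_force: 90.2
```

```bash
python3 - <<'E'
from h import *
now(); c,W=wrist("w2")
for t in("cradle","long_bar_mid"):
    for d in models.landmark_of(t,c)[:2]: print(t,d["p"],np.round(d["xyz"],4))
for d in models.cut_out("cradle",c)[:2]:
    P=W[cv2.erode(d["mask"].astype(np.uint8),np.ones((3,3)))>0]; P=P[~np.isnan(P).any(1)]; 
    Q=P[(P[:,2]>.004)&(P[:,2]<.02)]; print(d["p"],len(P),rect(Q))
    H=P[(P[:,2]>.03)&(P[:,2]<.08)]
    for k in(1,-1):
        B=H[(H[:,1]+.225)*k>0]; 
        if len(B): print(len(B),rect(B),B[:,2].max())
for d in models.cut_out("long_bar_mid",c)[:2]:
    P=W[cv2.erode(d["mask"].astype(np.uint8),np.ones((3,3)))>0]; P=P[~np.isnan(P).any(1)]; print("bar",d["p"],len(P),rect(P),np.percentile(P[:,2],[5,50,95]))
for n in("top","scene"):
    c=camera(n)
    for t in("cradle","long_bar_mid"):
        for d in models.landmark_of(t,c)[:2]: print(n,t,d["p"],np.round(d["xyz"],4))
    W=cloud(c).reshape(-1,3); g=arm.state()["tool_pos"]
    P=W[(np.abs(W[:,2]-(g[2]-.155+.008))<.025)&(np.hypot(W[:,0]-g[0],W[:,1]-g[1])<.14)]
    if len(P): print(len(P),rect(P))
E
```

```text
grasp [ 0.595  -0.2144  0.197 ] yaw 82.38 tz [ 1.e-04 -1.e-04 -1.e+00] w 0.029649057086288292 gf 90.18526554107666 F [-0.4 -0.1 -3.8] q [-0.44  0.56  1.39 -0.    1.2  -0.31] t 5.65
long_bar_mid 0.83 [ 0.5973 -0.217   0.196 ]
0.89 7580 [array([ 0.6048, -0.2102]), array([0.173 , 0.1311]), np.float64(86.5267)]
823 [array([ 0.6537, -0.1507]), array([0.0224, 0.0288]), np.float64(88.5609)] 0.06714317518073143
390 [array([ 0.6517, -0.2956]), array([0.017 , 0.0272]), np.float64(41.164)] 0.0662334217714049
bar 0.68 23632 [array([ 0.6067, -0.1541]), array([0.1929, 0.0495]), np.float64(74.5315)] [0.2037356  0.21069921 0.21279083]
352 [array([ 0.5989, -0.2127]), array([0.2296, 0.0312]), np.float64(84.4561)]
scene cradle 0.79 [ 0.616  -0.2247 -0.0014]
scene cradle 0.56 [0.4155 0.0167 0.0223]
scene long_bar_mid 0.83 [ 0.5959 -0.2088  0.1927]
658 [array([ 0.5916, -0.2086]), array([0.2287, 0.0848]), np.float64(66.2603)]
```

View pics/w2.png

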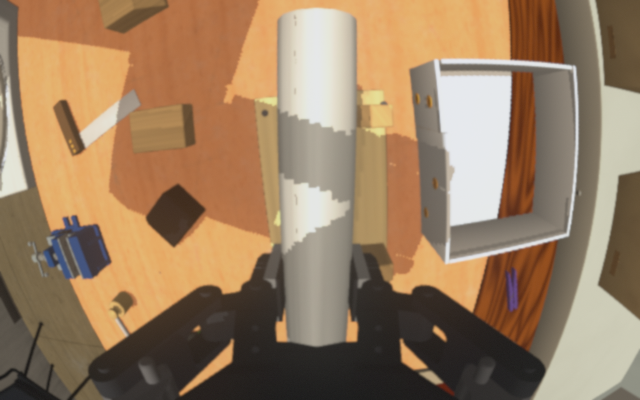

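The bar is held square and lies along the tool x axis, with the cradle board visible beneath it. I take the cradle origin as (0.6185, −0.223), yaw −3.5°.

```bash
python3 -c "
from h import *
go([.6185,-.223,.09],86.5)"
```

```text
shift mm [ -6.8  24.3 106.8] turn [ 0.    0.   -3.99] t 6.2
```

>>> drive_tool(rows=[[-0.003,0.012,0.0,0,0,-2,255],[-0.007,0.024,0.01,0,0,-4,255],[-0.007,0.024,0.05,0,0,-4,255],[-0.007,0.024,0.09,0,0,-4,255],[-0.007,0.024,0.107,0,0,-4,255]])

```text
time_s: 6.7
tool_pos: [0.6171, -0.2229, 0.2411]
orientation: [-2.285, -2.15, 0.003]
ft_force: [-0.6, 0.7, -4.0]
width: 0.0299
gripper_force: 90.1
```

>>> drive_tool(rows=[[0,0,0,0,0,0,255],[0,0,0,0,0,0,255],[0,0,0,0,0,0,255]])

```text
time_s: 7.0
tool_pos: [0.6187, -0.2237, 0.2464]
orientation: [2.287, 2.151, 0.001]
ft_force: [0.0, -0.0, -3.7]
width: 0.0296
gripper_force: 90.1
```

```bash
python3 - <<'E'
from h import *
now()
c=camera("scene"); cv2.imwrite("pics/s2.png",cv2.resize(c["color"][100:220,290:450],(800,600),interpolation=cv2.INTER_CUBIC))
for t in("cradle","long_bar_mid"):
  for d in models.landmark_of(t,c)[:1]: print(t,d["p"],np.round(d["xyz"],4))
go([.6185,-.223,.052],86.5)
E
```

```text
grasp [ 0.6191 -0.2239  0.0914] yaw 86.5 tz [ 0.0023 -0.0011 -1.    ] w 0.029607582960061166 gf 90.13065576553345 F [ 0.  -0.  -3.7] q [-0.44  0.71  1.41 -0.    1.02 -0.38] t 7.0
cradle 0.57 [ 0.6198 -0.2265 -0.0033]
long_bar_mid 0.89 [ 0.619  -0.224   0.0869]
shift mm [ 0.6 -0.1 39. ] turn [ 0.11  0.04 -0.  ] t 7.15
```

View pics/s2.png

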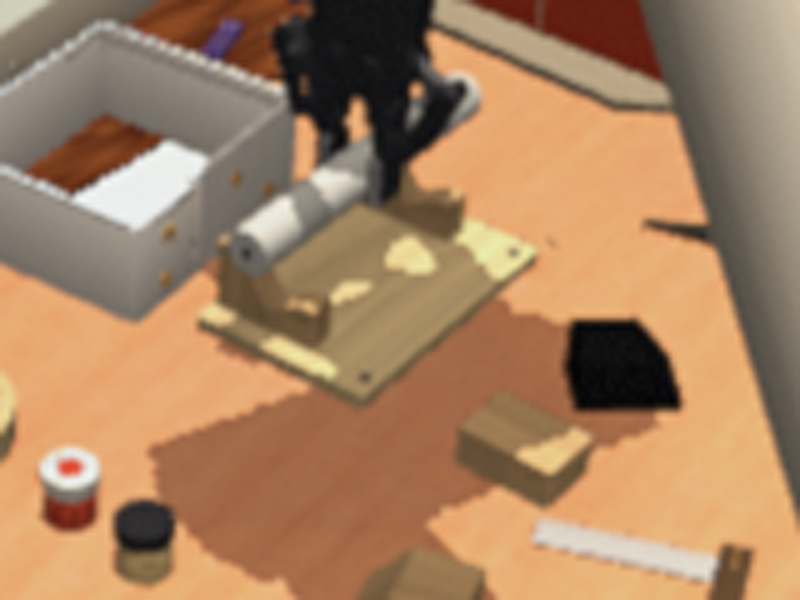

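The bar end at crop (245,250) hangs above the near bearer, level and lined up. I lower it in small steps until there is contact.

>>> drive_tool(rows=[[0,0,0.012,0,0,0,255],[0,0,0.024,0,0,0,255],[0,0,0.032,0,0,0,255],[0,0,0.035,0,0,0,255],[0,0,0.035,0,0,0,255]], force=60)

```text
time_s: 7.65
tool_pos: [0.618, -0.2234, 0.2088]
orientation: [-2.288, -2.152, 0.001]
ft_force: [0.6, -0.5, -3.9]
width: 0.0293
gripper_force: 90.1
```

>>> drive_tool(rows=[[0,0,0.001,0,0,0,255],[0,0,0.002,0,0,0,255],[0,0,0.002,0,0,0,255]])

```text
time_s: 7.95
tool_pos: [0.6182, -0.2235, 0.2079]
orientation: [2.288, 2.152, 0.0]
ft_force: [-0.1, 0.4, -3.3]
width: 0.0298
gripper_force: 90.1
```

```bash
python3 -c "
from h import *
now()"
```

```text
grasp [ 0.6182 -0.2235  0.0529] yaw 86.5 tz [ 3.e-04 -2.e-04 -1.e+00] w 0.02975014657573177 gf 90.13062357902527 F [-0.1  0.4 -3.3] q [-0.44  0.76  1.43 -0.    0.95 -0.38] t 7.95
```

>>> drive_tool(rows=[[0,0,0.001,0,0,0,255],[0,0,0.002,0,0,0,255],[0,0,0.002,0,0,0,255]])

```text
time_s: 8.25
tool_pos: [0.6183, -0.2235, 0.2067]
orientation: [2.287, 2.152, 0.0]
ft_force: [-3.9, 1.6, 9.1]
width: 0.0296
gripper_force: 92.1
```

>>> drive_tool(rows=[[0,0,0.001,0,0,0,255],[0,0,0.0015,0,0,0,255],[0,0,0.0015,0,0,0,255]])

```text
time_s: 8.55
tool_pos: [0.6182, -0.2234, 0.2065]
orientation: [2.287, 2.152, 0.001]
ft_force: [-10.5, 3.6, 30.0]
width: 0.0296
gripper_force: 94.4
```

```bash
python3 -c "
from h import *
now()"
```

```text
grasp [ 0.6184 -0.2236  0.0515] yaw 86.51 tz [ 1.4e-03 -8.0e-04 -1.0e+00] w 0.02961265245953147 gf 94.44880843162537 F [-10.5   3.6  30. ] q [-0.44  0.76  1.43 -0.    0.94 -0.38] t 8.55
```

>>> drive_tool(rows=[[0,-0.001,-0.001,0,0,0,255],[0,-0.001,-0.001,0,0,0,200],[0,-0.001,-0.001,0,0,0,150],[0,-0.001,-0.001,0,0,0,100],[0,-0.001,-0.001,0,0,0,60]], force=20)

```text
time_s: 9.05
tool_pos: [0.6171, -0.2234, 0.2052]
orientation: [-2.288, -2.152, 0.0]
ft_force: [0.7, -0.8, 0.0]
width: 0.0634
gripper_force: 0.0
```

>>> drive_tool(rows=[[0,0,0,0,0,0,60],[0,0,0,0,0,0,60],[0,0,-0.005,0,0,0,60]])

```text
time_s: 9.35
tool_pos: [0.6169, -0.2233, 0.2097]
orientation: [-2.288, -2.152, 0.001]
ft_force: [-0.2, -0.0, 0.4]
width: 0.0653
gripper_force: 0.0
```

```bash
python3 - <<'E'
from h import *
now()
for n in("top","scene"):
    c=camera(n)
    for d in models.landmark_of("long_bar_mid",c)[:1]: print(n,d["p"],np.round(d["xyz"],4))
E
```

```text
grasp [ 0.6167 -0.2232  0.0547] yaw 86.49 tz [-1.1e-03  5.0e-04 -1.0e+00] w 0.06534134068980783 gf 0.0 F [-0.2 -0.   0.4] q [-0.44  0.76  1.44 -0.    0.95 -0.38] t 9.35
scene 0.81 [ 0.6208 -0.22    0.0488]
```

Seated and released. I lift straight up and take a wrist look.

>>> drive_tool(rows=[[0,0,-0.03,0,0,0,60],[0,0,-0.07,0,0,0,60],[0,0,-0.11,0,0,0,60],[0,0,-0.15,0,0,0,60],[0,0,-0.15,0,0,0,60]])

```text
time_s: 10.05
tool_pos: [0.6182, -0.2238, 0.366]
orientation: [2.282, 2.147, 0.005]
ft_force: [0.3, -0.6, -0.4]
width: 0.0656
gripper_force: 0.0
```

```bash
python3 - <<'E'
from h import *
now(); c,W=wrist("w3")
for t in("cradle","long_bar_mid"):
    for d in models.landmark_of(t,c)[:2]: print(t,d["p"],np.round(d["xyz"],4))
for d in models.cut_out("cradle",c)[:2]:
    P=W[cv2.erode(d["mask"].astype(np.uint8),np.ones((3,3)))>0]; P=P[~np.isnan(P).any(1)]; 
    Q=P[(P[:,2]>.004)&(P[:,2]<.02)]; print(d["p"],len(P),rect(Q),np.median(Q[:,2]))
    H=P[(P[:,2]>.03)&(P[:,2]<.08)]
    for k in(1,-1):
        B=H[(H[:,1]+.225)*k>0]; 
        if len(B): print(len(B),rect(B))
for d in models.cut_out("long_bar_mid",c)[:2]:
    P=W[cv2.erode(d["mask"].astype(np.uint8),np.ones((3,3)))>0]; P=P[~np.isnan(P).any(1)]; print("bar",d["p"],len(P),rect(P),np.percentile(P[:,2],[5,50,95]))
go([.413,.021,.2],12)
E
```

```text
grasp [ 0.6194 -0.2244  0.211 ] yaw 86.5 tz [ 0.008  -0.0038 -1.    ] w 0.06555270273227146 gf 0.0 F [ 0.3 -0.6 -0.4] q [-0.44  0.57  1.31 -0.    1.25 -0.38] t 10.05
long_bar_mid 0.64 [ 0.6201 -0.2264  0.0472]
0.76 14344 [array([ 0.604, -0.224]), array([0.1982, 0.1285]), np.float64(86.4564)] 0.0135223885806946
1006 [array([ 0.6308, -0.1505]), array([0.0223, 0.0753]), np.float64(89.1835)]
994 [array([ 0.6214, -0.2986]), array([0.0216, 0.0754]), np.float64(84.6035)]
bar 0.78 7100 [array([ 0.6187, -0.2246]), array([0.2283, 0.0316]), np.float64(86.5152)] [0.05892002 0.06550186 0.06775426]
shift mm [ 231.3 -218.3    4.5] turn [-1.300e-01  4.000e-02  7.449e+01] t 10.3
```

View pics/w3.png

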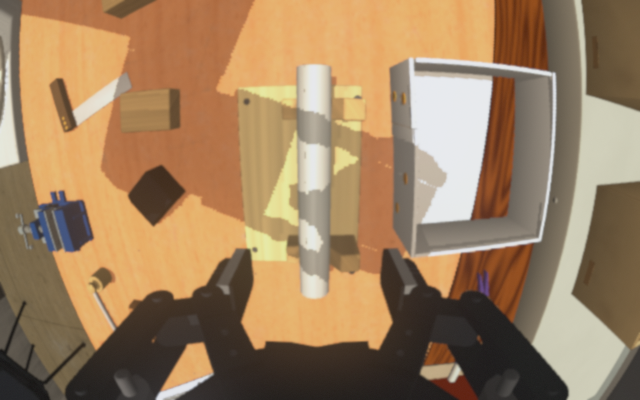

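The bar lies in both Vs, from (315,68) to (315,296), centred on the cradle to about 1 mm. Next is the chock.

>>> drive_tool(rows=[[0.03,-0.028,0,0,0,8,60],[0.06,-0.056,0,0,0,16,40],[0.09,-0.084,0,0,0,24,20],[0.12,-0.112,0,0,0,32,0],[0.15,-0.14,0,0,0,40,0]])

```text
time_s: 10.8
tool_pos: [0.4851, -0.064, 0.3592]
orientation: [-2.889, -1.231, 0.002]
ft_force: [0.8, 1.1, -0.2]
width: 0.0854
gripper_force: 0.0
```

```bash
python3 -c "
from h import *
now(); go([.413,.021,.2],12)"
```

```text
grasp [ 0.4848 -0.0639  0.2042] yaw 46.15 tz [-1.9e-03  6.0e-04 -1.0e+00] w 0.08536565934521458 gf 0.0 F [ 0.8  1.1 -0.2] q [-0.25  0.36  1.73  0.    1.05  0.51] t 10.8
shift mm [  11.4 -110.9    4.4] turn [-0.08  0.08 34.15] t 10.8
```

>>> drive_tool(rows=[[0.003,-0.026,0,0,0,8,0],[0.006,-0.052,0,0,0,16,0],[0.009,-0.078,0,0,0,24,0],[0.011,-0.111,0.004,0,0,32,0],[0.011,-0.111,0.004,0,0,34,0]])

```text
time_s: 11.3
tool_pos: [0.4106, 0.0212, 0.3549]
orientation: [-3.122, -0.335, 0.007]
ft_force: [0.3, -0.3, 0.5]
width: 0.0854
gripper_force: 0.0
```

>>> drive_tool(rows=[[0,0,0,0,0,0,0],[0,0,0,0,0,0,0]])

```text
time_s: 11.5
tool_pos: [0.4139, 0.0191, 0.3558]
orientation: [-3.123, -0.344, 0.001]
ft_force: [0.1, 0.6, 0.0]
width: 0.0855
gripper_force: 0.0
```

```bash
python3 - <<'E'
from h import *
now(); c,W=wrist("w4")
for t in("chock_grip","chock_toe"):
    for d in models.landmark_of(t,c)[:3]: print(t,d["p"],np.round(d["xyz"],4))
for d in models.cut_out("chock_grip",c)[:3]:
    P=W[cv2.erode(d["mask"].astype(np.uint8),np.ones((3,3)))>0]; P=P[~np.isnan(P).any(1)]
    Q=P[(P[:,2]>.0365)&(P[:,2]<.048)]; print(d["p"],len(P),rect(P),P[:,2].max())
    if len(Q)>20: print("  top",len(Q),rect(Q))
E
```

```text
grasp [0.4138 0.0191 0.2008] yaw 12.59 tz [-6.e-04  0.e+00 -1.e+00] w 0.08546956149914804 gf 0.0 F [0.1 0.6 0. ] q [-0.1   0.27  1.9  -0.    0.97  1.25] t 11.5
chock_grip 0.88 [ 0.4401 -0.225   0.0229]
chock_grip 0.76 [0.4109 0.019  0.0206]
chock_toe 0.88 [ 0.3977 -0.2555 -0.0014]
chock_toe 0.67 [ 0.4569  0.0286 -0.0019]
0.93 1763 [array([ 0.4279, -0.2295]), array([0.0626, 0.0437]), np.float64(37.4265)] 0.04378156730922639
  top 975 [array([ 0.4354, -0.2238]), array([0.0431, 0.0434]), np.float64(39.1948)]
0.59 3105 [array([0.4236, 0.0222]), array([0.0659, 0.0444]), np.float64(11.009)] 0.04360696366557015
  top 2033 [array([0.4141, 0.0202]), array([0.0456, 0.0435]), np.float64(12.8952)]
```

View pics/w4.png

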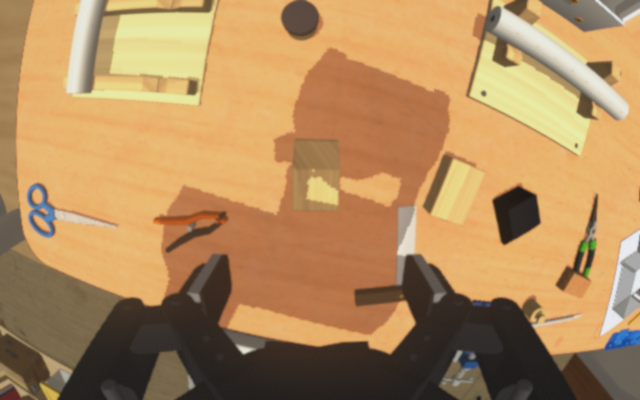

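The chock is at (317,175). Its darker slope points up-image, so the thin edge faces +x. Grip point (0.411, 0.0195), yaw 12°; the surroundings are clear of the fingers.

>>> drive_tool(rows=[[-0.0027,-0.001,0.045,0,0,0.6,0],[-0.0027,-0.001,0.09,0,0,0.6,0],[-0.0027,-0.001,0.135,0,0,0.6,0],[-0.0027,-0.001,0.168,0,0,0.6,0],[-0.0027,-0.001,0.177,0,0,0.6,0]])

```text
time_s: 12.2
tool_pos: [0.4103, 0.0195, 0.1766]
orientation: [-3.124, -0.325, 0.006]
ft_force: [-0.2, 0.4, 0.1]
width: 0.0855
gripper_force: 0.0
```

>>> drive_tool(rows=[[0,0,0,0,0,0,0],[0,0,0,0,0,0,255],[0,0,0,0,0,0,255],[0,0,0,0,0,0,255],[0,0,0,0,0,0,255]], force=40)

```text
time_s: 12.7
tool_pos: [0.4111, 0.0196, 0.1805]
orientation: [3.124, 0.326, 0.004]
ft_force: [-0.8, -0.2, 19.4]
width: 0.0446
gripper_force: 38.2
```

```bash
python3 -c "
from h import *
now()"
```

```text
grasp [0.4116 0.0196 0.0255] yaw 11.9 tz [ 2.7e-03 -3.0e-04 -1.0e+00] w 0.0446185078652757 gf 38.22104814928025 F [-0.8 -0.2 19.4] q [-0.1   0.63  2.08 -0.    0.44  1.27] t 12.7
```

>>> drive_tool(rows=[[0,0,-0.01,0,0,0,255],[0,0,-0.04,0,0,0,255],[0,0,-0.08,0,0,0,255],[0,0,-0.12,0,0,0,255],[0,0,-0.125,0,0,0,255]], force=60)

```text
time_s: 13.2
tool_pos: [0.4112, 0.0197, 0.3087]
orientation: [3.123, 0.326, 0.011]
ft_force: [-0.6, 0.5, -2.4]
width: 0.044
gripper_force: 62.5
```

```bash
python3 -c "
from h import *
now(); go([.5498,-.2204,.15],-3.5)"
```

```text
grasp [0.4123 0.0196 0.1537] yaw 11.91 tz [ 6.9e-03 -6.0e-04 -1.0e+00] w 0.044015920913633405 gf 62.49470729380846 F [-0.6  0.5 -2.4] q [-0.1   0.35  1.97  0.    0.82  1.27] t 13.2
shift mm [ 86.  263.5   4.8] turn [ 0.07 -0.39 15.41] t 13.2
```

>>> drive_tool(rows=[[0.015,0.046,0,0,0,3,255],[0.03,0.092,0,0,0,7,255],[0.045,0.138,0,0,0,11,255],[0.06,0.184,0,0,0,15.4,255],[0.075,0.23,0,0,0,15.4,255]])

```text
time_s: 13.7
tool_pos: [0.5319, -0.1917, 0.3045]
orientation: [-3.14, 0.101, -0.0]
ft_force: [1.2, 0.5, -0.9]
width: 0.0443
gripper_force: 62.5
```

>>> drive_tool(rows=[[0.002,0.036,0,0,0,0,255],[0.002,0.036,0,0,0,0,255],[0.002,0.036,0,0,0,0,255]])

```text
time_s: 14.0
tool_pos: [0.5309, -0.2263, 0.3041]
orientation: [-3.14, 0.098, 0.001]
ft_force: [-0.2, 1.1, -1.3]
width: 0.0442
gripper_force: 62.5
```

```bash
python3 - <<'E'
from h import *
now()
for n in("scene","top"):
    c=camera(n)
    for t in("chock_grip","chock_toe","long_bar_mid"):
        for d in models.landmark_of(t,c)[:4]: print(n,t,round(d["p"],2),np.round(d["xyz"],4))
c,W=wrist()
for d in models.cut_out("chock_grip",c)[:3]:
    P=W[cv2.erode(d["mask"].astype(np.uint8),np.ones((3,3)))>0]; P=P[~np.isnan(P).any(1)]
    print("w",d["p"],len(P),rect(P),np.percentile(P[:,2],[5,50,95]))
go([.5498,-.2204,.075],-3.5)
E
```

```text
grasp [ 0.5308 -0.2263  0.1491] yaw -3.59 tz [-6.e-04  5.e-04 -1.e+00] w 0.04423190078664702 gf 62.47347839176655 F [-0.2  1.1 -1.3] q [-0.51  0.54  1.58  0.    1.02  1.13] t 14.0
scene chock_grip 0.85 [ 0.4371 -0.2236  0.023 ]
scene chock_grip 0.74 [ 0.5342 -0.2275  0.1421]
scene chock_grip 0.67 [0.6992 0.3821 0.0226]
scene chock_toe 0.6 [ 0.4006 -0.2561  0.0019]
scene chock_toe 0.58 [0.6745 0.341  0.0049]
scene chock_toe 0.55 [ 0.5766 -0.2309  0.1262]
scene long_bar_mid 0.89 [ 0.6188 -0.2206  0.0477]
top chock_grip 0.68 [0.6965 0.3818 0.0183]
top chock_toe 0.67 [ 0.6782  0.3467 -0.0016]
top long_bar_mid 0.68 [ 0.6198 -0.2269  0.0454]
w 0.83 15767 [array([ 0.5448, -0.226 ]), array([0.0445, 0.0656]), np.float64(86.2344)] [0.13748105 0.16373975 0.16571951]
shift mm [18.1 -6.4 74.3] turn [ 0.   -0.    0.02] t 14.5
```

>>> drive_tool(rows=[[0.009,-0.003,0,0,0,0,255],[0.018,-0.006,0.03,0,0,0,255],[0.018,-0.006,0.07,0,0,0,255],[0.018,-0.006,0.098,0,0,0,255],[0.018,-0.006,0.104,0,0,0,255]])

```text
time_s: 15.0
tool_pos: [0.5494, -0.2204, 0.1974]
orientation: [-3.138, 0.096, 0.006]
ft_force: [0.6, -0.1, 0.2]
width: 0.0441
gripper_force: 62.5
```

>>> drive_tool(rows=[[0,0,0.001,0,0,0,255],[0,0,0.003,0,0,0,255],[0,0,0.004,0,0,0,255],[0,0,0.004,0,0,0,255]])

```text
time_s: 15.4
tool_pos: [0.55, -0.2212, 0.1972]
orientation: [3.139, -0.096, 0.002]
ft_force: [-0.1, -0.5, -0.8]
width: 0.044
gripper_force: 62.5
```

>>> drive_tool(rows=[[0,0,0.001,0,0,0,255],[0,0,0.002,0,0,0,255],[0,0,0.002,0,0,0,255]])

```text
time_s: 15.7
tool_pos: [0.5497, -0.2211, 0.1943]
orientation: [3.14, -0.096, 0.0]
ft_force: [-0.2, -0.5, -1.4]
width: 0.044
gripper_force: 62.5
```

```bash
python3 -c "
from h import *
now()"
```

```text
grasp [ 0.5497 -0.2211  0.0393] yaw -3.51 tz [ 0. -0. -1.] w 0.043990631595855645 gf 62.47629772871733 F [-0.2 -0.5 -1.4] q [-0.48  0.72  1.61 -0.    0.81  1.15] t 15.7
```

>>> drive_tool(rows=[[0,0,0.001,0,0,0,255],[0,0,0.001,0,0,0,255],[0,0,0.001,0,0,0,255]])

```text
time_s: 16.0
tool_pos: [0.5497, -0.2211, 0.1932]
orientation: [-3.14, 0.096, 0.0]
ft_force: [-0.0, 0.3, -1.1]
width: 0.0445
gripper_force: 62.5
```

>>> drive_tool(rows=[[0,0,0.001,0,0,0,255],[0,0,0.001,0,0,0,255],[0,0,0.001,0,0,0,255]])

```text
time_s: 16.3
tool_pos: [0.5497, -0.2211, 0.1926]
orientation: [3.14, -0.096, 0.0]
ft_force: [-2.2, 0.8, 8.4]
width: 0.0438
gripper_force: 63.5
```

>>> drive_tool(rows=[[0,0,0.0005,0,0,0,255],[0,0,0.0005,0,0,0,255]])

```text
time_s: 16.5
tool_pos: [0.5497, -0.2211, 0.1926]
orientation: [3.14, -0.096, 0.001]
ft_force: [-5.3, 2.8, 17.7]
width: 0.0443
gripper_force: 64.9
```

```bash
python3 -c "
from h import *
now()"
```

```text
grasp [ 0.5497 -0.2211  0.0376] yaw -3.5 tz [ 5.e-04 -3.e-04 -1.e+00] w 0.044293027037723504 gf 64.85593417659402 F [-5.3  2.8 17.7] q [-0.48  0.72  1.62 -0.    0.81  1.15] t 16.5
```

>>> drive_tool(rows=[[0.0,0,-0.0007,0,0,0,255],[0.005,0,-0.0007,0,0,0,255],[0.01,0,-0.0007,0,0,0,255],[0.015,0,-0.0007,0,0,0,255],[0.02,0,-0.0007,0,0,0,255]])

```text
time_s: 17.0
tool_pos: [0.5699, -0.2223, 0.1926]
orientation: [3.14, -0.096, -0.0]
ft_force: [-3.9, 0.1, 8.4]
width: 0.0444
gripper_force: 63.6
```

>>> drive_tool(rows=[[0.0005,0,0,0,0,0,255],[0.001,0,0,0,0,0,255],[0.0015,0,0,0,0,0,255],[0.002,0,0,0,0,0,255],[0.002,0,0,0,0,0,255]])

```text
time_s: 17.5
tool_pos: [0.5718, -0.2225, 0.1926]
orientation: [3.14, -0.096, 0.0]
ft_force: [-3.9, 0.5, 8.9]
width: 0.0444
gripper_force: 63.7
```

```bash
python3 -c "
from h import *
now()"
```

```text
grasp [ 0.5718 -0.2225  0.0376] yaw -3.5 tz [ 0.e+00 -2.e-04 -1.e+00] w 0.0443709488899684 gf 63.679293394088745 F [-3.9  0.5  8.9] q [-0.47  0.74  1.56 -0.    0.84  1.16] t 17.5
```

Sliding friction is about 4 N. I step on at 0.5–1 mm per call, watching Fx.

>>> drive_tool(rows=[[0.0005,0,0,0,0,0,255],[0.001,0,0,0,0,0,255],[0.001,0,0,0,0,0,255]])

```text
time_s: 17.8
tool_pos: [0.5728, -0.2225, 0.1927]
orientation: [3.14, -0.096, -0.0]
ft_force: [-3.4, 1.0, 8.8]
width: 0.0443
gripper_force: 63.7
```

>>> drive_tool(rows=[[0.0005,0,0,0,0,0,255],[0.001,0,0,0,0,0,255],[0.001,0,0,0,0,0,255]])

```text
time_s: 18.1
tool_pos: [0.5738, -0.2226, 0.1927]
orientation: [3.14, -0.096, -0.0]
ft_force: [-3.7, 1.3, 7.6]
width: 0.0441
gripper_force: 63.7
```

```bash
python3 -c "
from h import *
now()"
```

```text
grasp [ 0.5738 -0.2226  0.0377] yaw -3.5 tz [-0.e+00 -1.e-04 -1.e+00] w 0.04412094647199983 gf 63.69141245260835 F [-3.7  1.3  7.6] q [-0.47  0.74  1.55 -0.    0.85  1.16] t 18.1
```

>>> drive_tool(rows=[[0.0005,0,0,0,0,0,255],[0.001,0,0,0,0,0,255],[0.001,0,0,0,0,0,255]])

```text
time_s: 18.4
tool_pos: [0.5748, -0.2226, 0.1927]
orientation: [3.14, -0.096, -0.0]
ft_force: [-3.2, 1.1, 8.2]
width: 0.0438
gripper_force: 63.7
```

>>> drive_tool(rows=[[0.0005,0,0,0,0,0,255],[0.0005,0,0,0,0,0,255],[0.0005,0,0,0,0,0,255]])

```text
time_s: 18.7
tool_pos: [0.5752, -0.2227, 0.1927]
orientation: [3.14, -0.096, 0.0]
ft_force: [-3.5, 0.8, 8.1]
width: 0.0441
gripper_force: 63.7
```

>>> drive_tool(rows=[[0.0005,0,0,0,0,0,255],[0.0005,0,0,0,0,0,255],[0.0005,0,0,0,0,0,255]])

```text
time_s: 19.0
tool_pos: [0.5757, -0.2227, 0.1926]
orientation: [3.14, -0.096, -0.0]
ft_force: [-3.9, 1.1, 7.0]
width: 0.0442
gripper_force: 63.7
```

>>> drive_tool(rows=[[0.0005,0,0,0,0,0,255],[0.0005,0,0,0,0,0,255],[0.0005,0,0,0,0,0,255]])

```text
time_s: 19.3
tool_pos: [0.5759, -0.2227, 0.1926]
orientation: [-3.14, 0.096, 0.001]
ft_force: [-6.2, -0.1, 11.5]
width: 0.0441
gripper_force: 64.0
```

>>> drive_tool(rows=[[0.0005,0,0,0,0,0,255],[0.0005,0,0,0,0,0,255],[0.0005,0,0,0,0,0,255]])

```text
time_s: 19.6
tool_pos: [0.5761, -0.2227, 0.1926]
orientation: [-3.14, 0.096, 0.003]
ft_force: [-10.1, -0.8, 12.4]
width: 0.0437
gripper_force: 64.3
```

>>> drive_tool(rows=[[0.0005,0,0,0,0,0,255],[0.0005,0,0,0,0,0,255],[0.0005,0,0,0,0,0,255]])

```text
time_s: 19.9
tool_pos: [0.5762, -0.2228, 0.1926]
orientation: [-3.14, 0.096, 0.004]
ft_force: [-13.1, -0.5, 15.6]
width: 0.0439
gripper_force: 64.6
```

Contact is confirmed: Fx rose from 4 to 13 N at the predicted place. I ease off slightly, release, and lift.

>>> drive_tool(rows=[[-0.0008,0,-0.0008,0,0,0,255],[-0.0008,0,-0.0008,0,0,0,140],[-0.0008,0,-0.0008,0,0,0,100],[-0.0008,0,-0.0008,0,0,0,70],[-0.0008,0,-0.0008,0,0,0,70]], force=20)

```text
time_s: 20.4
tool_pos: [0.5766, -0.2228, 0.1932]
orientation: [3.14, -0.096, 0.001]
ft_force: [0.2, 0.4, 0.2]
width: 0.0619
gripper_force: 0.0
```

>>> drive_tool(rows=[[0,0,0,0,0,0,70],[0,0,-0.005,0,0,0,70],[0,0,-0.03,0,0,0,70],[0,0,-0.07,0,0,0,70],[0,0,-0.11,0,0,0,70]])

```text
time_s: 20.9
tool_pos: [0.5761, -0.2226, 0.3045]
orientation: [-3.14, 0.096, 0.001]
ft_force: [0.6, 0.1, 0.4]
width: 0.0617
gripper_force: 0.0
```

>>> drive_tool(rows=[[-0.03,0,-0.04,0,0,0,70],[-0.06,0,-0.06,0,0,0,70],[-0.06,0,-0.06,0,0,0,70],[-0.06,0,-0.06,0,0,0,70]])

```text
time_s: 21.3
tool_pos: [0.5163, -0.2191, 0.3641]
orientation: [3.139, -0.097, 0.002]
ft_force: [0.1, -0.3, -0.7]
width: 0.0619
gripper_force: 0.0
```

```bash
python3 - <<'E'
from h import *
now(); c,W=wrist("w5")
for t in("chock_grip","chock_toe","long_bar_mid"):
    for d in models.landmark_of(t,c)[:3]: print(t,round(d["p"],2),np.round(d["xyz"],4))
for t in("chock_grip","long_bar_mid"):
  for d in models.cut_out(t,c)[:3]:
    P=W[cv2.erode(d["mask"].astype(np.uint8),np.ones((3,3)))>0]; P=P[~np.isnan(P).any(1)]
    print(t,d["p"],len(P),rect(P),np.percentile(P[:,2],[5,50,95]))
    Q=P[(P[:,2]>.047)&(P[:,2]<.058)]
    if t[0]=="c" and len(Q)>30: print(" top",rect(Q))
E
```

```text
grasp [ 0.5165 -0.2192  0.2091] yaw -3.53 tz [ 1.5e-03 -8.0e-04 -1.0e+00] w 0.06192545644228607 gf 0.0 F [ 0.1 -0.3 -0.7] q [-0.51  0.45  1.56  0.    1.13  1.12] t 21.3
chock_grip 0.83 [ 0.4418 -0.2204  0.0193]
chock_grip 0.74 [ 0.5735 -0.2273  0.0311]
chock_toe 0.7 [ 0.3971 -0.2523 -0.0037]
long_bar_mid 0.6 [ 0.6186 -0.2265  0.0495]
chock_grip 0.79 2183 [array([ 0.4296, -0.2325]), array([0.0628, 0.0445]), np.float64(38.3143)] [0.01572199 0.04067226 0.0421626 ]
chock_grip 0.73 2283 [array([ 0.5793, -0.2227]), array([0.0434, 0.0445]), np.float64(86.0392)] [0.05005355 0.05334278 0.05470444]
 top [array([ 0.5792, -0.2227]), array([0.0434, 0.0444]), np.float64(86.0389)]
long_bar_mid 0.84 8003 [array([ 0.6184, -0.2254]), array([0.2272, 0.031 ]), np.float64(86.7653)] [0.05816379 0.06538342 0.06771976]
```

View pics/w5.png

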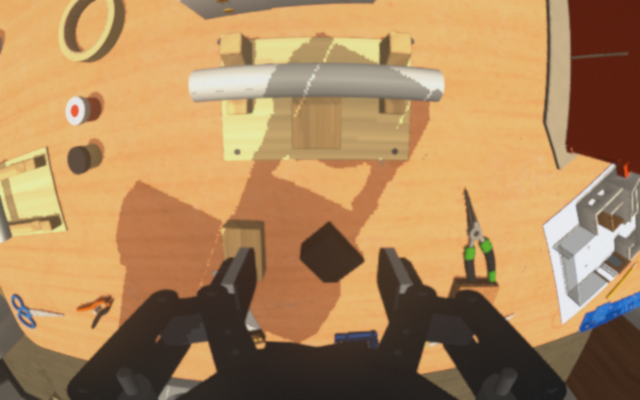

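The chock at (316,122) sits flat (top at z ≈ 52 mm), square to the bar to about half a degree, and centred between the bearers against the bar. The bar is still seated and centred, and the arm is clear.

```bash
python3 -c "
from h import *
print(sign_off())"
```

```text
the job is handed in; nothing more can be done
None
```

The long bar is seated and centred in both Vs, the chock is flat on the board and against the bar, and I handed the job in at about 21 s of the 61 s allowed; no verdict was returned.

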